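# Fit the capture hood to the bench extraction point and open its gate

## Robot

A 6-joint arm with a two-finger parallel gripper is mounted at the origin on a cart in front of the work surface, level with it; the furniture and walls round the work are solid. World frame = base frame: x ahead of the robot, y to its left, z up, the work surface at z = 0. Lengths are in m, angles in rad, forces in N, time in s.
With the tool pointing down it reaches from about 0.325 to 1 m from the base axis. Payload 5.1 kg.
Tool frame: the origin (TCP) lies midway between the tips of the shut fingers; the grasp point (between the pads) lies 19 mm behind it (arm.hold_point_z is the distance from the TCP to the grasp point, in m); z points along the fingers, x is the direction in which the jaws open and shut, and the axes are right-handed (so a half turn about z gives the same grasp; the last joint's range is limited). The gripper opens to 85 mm and grips with 20 to 120 N. Pads are 22 mm wide; open, the fingers measure 114 mm over their backs; the gripper's body (76 mm by 85 mm) begins 54 mm behind the grasp point. The pads swing forward as they close: fully open they stand 13 mm farther back than shut.
Start: joints at [1.244, 0.124, 1.65, -0, 1.367, -0.083], TCP at [0.157, 0.631, 0.231] pointing down, gripper open.
Joint ranges: [-2.61, 2.61], [-1.02, 2.33], [0.03, 2.71], [-1.35, 4.49], [0.32, 2.68], [-2.91, 2.91]. Speed limits (rad/s): [2.57, 2.57, 3.14, 3.14, 3.14, 3.14].

## Interface

Orientations are given as a 3x3 rotation matrix whose columns are the frame's x, y, z axes.
In Python, from workcell import status, camera, camera_model, finish_job, recognise, arm gives the robot as it stands.
- The arm moves only by the shell command python3 -m crank 'ROWS' [FORCE]. ROWS is JSON, a list of rows, each an object with "rotation": the turn, a rotation vector about the tool's x, y, z as a fraction of full scale, a list of three; "offset": the shift along the tool's x, y, z as a fraction of full scale, a list of three; "claw": the closure, from -1 (fully open) to 1 (shut). A call has exactly 5 rows; each row is the pose to reach, as a shift and turn from the pose commanded when the call began, along the tool's axes at that moment, turning the shorter way round; what a row does not reach only later rows make up. Full scale, the value 1, is 0.1 m for a shift and 2 pi rad for a turn. A row lasts 1/10 s, in which the tool goes at most 50 mm and 8.59 degrees, less where a joint would pass 70% of its speed; a pose out of reach is approached as far as the arm can. A call with a number of a shift or a turn outside -1 to 1 is refused whole. A call with a gripper value outside its range is refused whole. The fingers move at their own pace and stop on an object; FORCE is the grip in N (left out, the last holds). Time passes only in rows, so rows that repeat a pose let the fingers close, or fill a call up. It gives the time, the measured TCP pose, the force and the opening at its end, in the units of the state.
- status.observe(): the state, without advancing time (a new reading comes with each control period).
- camera(name): name is "side" or "top" or "wrist"; returns the picture (420x560x3 uint8, red, green, blue); there is no depth.
- camera_model(name): a dict with "mtx" (3x3 intrinsics, pixels), "camera_from_world" (4x4, takes a point from world to camera coordinates); the wrist camera has in their place "mount" (4x4, takes a point from camera to tool coordinates, whose origin is the TCP and whose axes are the tool frame's). Camera axes: x right, y up, looking along -z (the intrinsics and any distortion apply to the point x, -y, -z); pixel columns grow to the right and rows downward; lengths in m; the calibration is good to about 2 mm. A picture is of the moment at which its call begins: read the wrist's pose just before it. camera_model takes no time and is no camera call.
- finish_job(): hands the job in, once; it reports no verdict.
Trained networks look in the newest picture that a camera, given by its name, has taken for a name from the list of things; names that differ only in an ending like _2 or _b are one class to them, and where a whole thing is asked for, a point or a joint stands for the part that bears it (a point fixed in the world has none). Each returns a list of dicts, best first, with "p" (0 to 1); they miss things now and then, are a little off and sometimes report something else, mostly with a low value. They report only what shows in the picture. A call takes as long as a camera call.
- recognise(camera, target): "xyz" ([x, y, z] in m, in world coordinates, good to about 4 mm: the middle of the surface that is visible of it).
The state is a dict: "t": time; "qpos": joint angles; "qd": joint speeds; "joint_efforts": joint torques, N m; "ee_pos": TCP position; "ee_rot": TCP orientation; "contact_force": force on the tool from outside, world axes, zero at the start; "wrist_torque": the same for the moment, N m; "grip_width": opening from 0.0 (shut) to 1.0 (fully open).
Only numpy, scipy, OpenCV 4.12 (cv2) and the standard library are available. Lean on these libraries where they do the work, as an engineer would, in place of code of your own. Each camera call takes 0.05 s, during which the arm holds its last target. There are 200 camera calls.

## Task

Get the bench fume extraction ready for soldering: push the wide flared hood (not the narrow crevice nozzle) onto the tapered rubber-sleeved spigot, fully home against the steel collar and with its wide mouth level, so that it stays on by friction alone. Also pull the slide gate of the extraction pipe up until it is fully open.

Things in the scene. Friction and masses are not known exactly. Their poses are not given: they have to be found in the camera images.
- hood_grip (a point): Wide hood: loose grey plastic nozzle, 152 mm long, 44 high, lies level, 130 g. In turn: round cuff 50 long (43 across); neck 44 long with flat upright sides 40 apart, 44 high (grip here); flat hood flaring to a mouth 110 wide, 44 high with wire guard. Point: centre of the neck, on the cuff's axis, 22 above the underside. x axis: from mouth to cuff, z up.
- hood_cuff (a point): Centre of the open end of the hood's cuff, on its axis, 72 mm from hood_grip along x. The bore is 34 mm wide here and narrows inward by 5 degrees a side; it is 50 mm deep. Same axes as hood_grip.
- spigot_collar (a point): Centre of the face of the steel collar (47 mm across) at the spigot's root, 115 mm above the worktop; fixed. Axis level; x axis: from spigot tip to collar, the way the hood is pushed; z up. The cuff slides on freely, touches the sleeve all round about 11 mm short of the collar, and is then pressed on with a force that grows to about 12 to 16 N; its end meets the collar's face when fully home.
- spigot_tip (a point): Centre of the spigot's free end, 45 mm from spigot_collar along -x; it points roughly to the robot. The spigot has a black ribbed rubber sleeve and tapers by 5 degrees a side, from 36 mm across at the collar to 28 mm at the rounded tip. Same axes as spigot_collar.
- gate_tab (a point): Centre of the gate's black pull tab (grip here): upright, 36 mm wide along y, 10 mm thick along x, 37 mm high; lip 40 x 12 mm along its top edge, 15 mm above this point. It stands on the gate, above the grey gate housing (84 mm wide, top 155 mm over the worktop), 35 mm behind the collar's face along +x; 186 mm over the worktop when shut. Same axes as spigot_collar.
- gate (a joint): Slide gate of the extraction pipe: a plate that slides straight up by its tab. 0 = shut, 0.040 m = fully open (upper stop). It moves against about 3 N of friction plus its weight (0.15 kg) and stays where it is left.
- crevice_grip (a point): The other loose nozzle, not wanted: same cuff and neck, but then a narrow pointed lance; 160 mm long, 44 mm high. Point: centre of its neck, 22 mm above its underside; x axis from the point to the cuff.

How it is judged:
By the outcome, as a careful person would: the job done as asked, in the order asked, and still so for the second after the job is handed in, with the robot touching nothing.
It also fails if it takes over 48 s, if anything falls off the work surface, if the arm or the gripper's body presses on something with over 40 N, if the wrist force passes 120 N, or if a joint passes its speed limit or range.

## Working session

There is one attempt and no reset: what is moved stays moved. The work goes in short steps, Python scripts to look and compute and a shell command to move; the robot and the scene stay as the last step left them, time stands still between calls to the robot, and variables do not carry over. Pictures are saved under pics/ and viewed, about 8 in all and at most 12, crops included, and the job is handed in when it is done.

```bash
mkdir -p pics; ls; python3 - <<'E'
from workcell import *
import cv2,numpy as np
s=status.observe(); print(s)
a=camera("side");b=camera("top")
cv2.imwrite("pics/side1.png",a[...,::-1]);cv2.imwrite("pics/top1.png",b[...,::-1])
for c in("side","top"):
    print(c,camera_model(c))
    for n in("hood_grip","hood_cuff","spigot_collar","spigot_tip","gate_tab","gate","crevice_grip"):
        print(n,[(np.round(d["xyz"],4).tolist(),round(d["p"],2)) for d in recognise(c,n)][:3])
E
```

```text
pics
{'t': 0.0, 'qpos': array([ 1.24438471e+00,  1.24528083e-01,  1.65171258e+00,  2.26510369e-05,
        1.36751051e+00, -8.26190816e-02]), 'qd': array([-1.37111177e-03,  3.08397563e-05, -4.06142003e-04,  4.93610874e-04,
       -6.36122884e-04, -1.10399548e-03]), 'joint_efforts': array([-1.45978986e-03, -4.23596692e+01, -3.65461957e+01, -1.92785806e-04,
        6.84623767e-03, -2.56329741e-06]), 'ee_pos': array([0.15673162, 0.6301717 , 0.23001536]), 'ee_rot': array([[ 2.41388435e-01,  9.70428315e-01, -7.13131560e-04],
       [ 9.70426197e-01, -2.41389405e-01, -2.03742611e-03],
       [-2.14931839e-03, -2.00230447e-04, -9.99997670e-01]]), 'contact_force': array([-0.52060151,  0.80177287, -0.41832674]), 'wrist_torque': array([ 0.00105162, -0.01265541,  0.0110788 ]), 'grip_width': 0.9992359771418909}
side {'mtx': array([[380.05065843,   0.        , 275.4312622 ],
       [  0.        , 380.05065843, 212.67567642],
       [  0.        ,   0.        ,   1.        ]]), 'camera_from_world': array([[-0.94285563, -0.33295891,  0.01271323,  0.4945861 ],
       [ 0.16656588, -0.43794059,  0.88
[... 589 characters left out ...]
5999006, 216.45287031],
       [  0.        ,   0.        ,   1.        ]]), 'camera_from_world': array([[-0.00917563, -0.99949738, -0.03034468, -0.03086351],
       [ 0.99383061, -0.01246943,  0.11020541, -0.57133477],
       [-0.1105284 , -0.02914626,  0.9934455 , -1.14053701],
       [ 0.        ,  0.        ,  0.        ,  1.        ]])}
hood_grip [([0.4146, -0.0752, 0.0419], 0.69)]
hood_cuff [([0.4137, -0.0769, 0.0479], 0.93)]
spigot_collar [([0.6231, -0.196, 0.1272], 0.69)]
spigot_tip [([0.6207, -0.1956, 0.1268], 0.56)]
gate_tab [([0.6157, -0.1939, 0.2022], 0.57)]
gate [([0.6147, -0.1931, 0.1993], 0.58)]
crevice_grip [([0.4369, 0.1235, 0.0403], 0.55), ([0.6181, -0.1952, 0.1991], 0.25)]
```

View pics/side1.png

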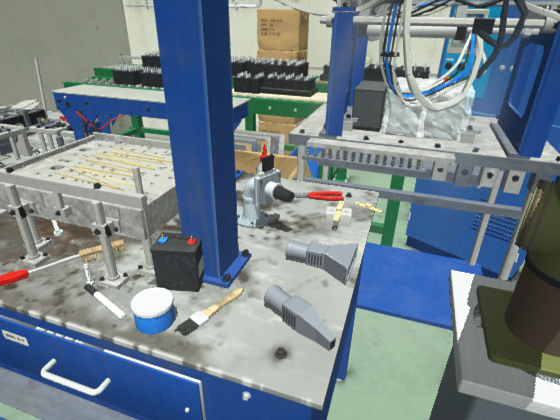

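View pics/top1.png

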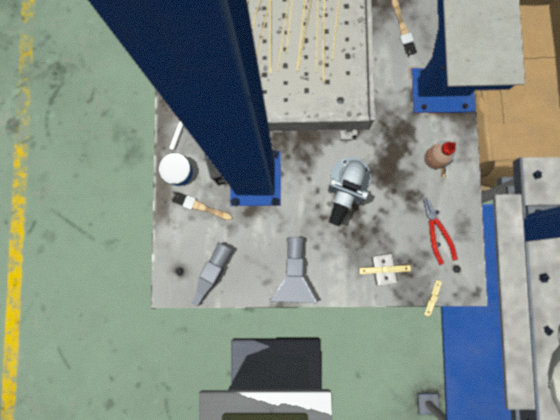

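Side: the hood is at about (320,257), the spigot at (287,196) and the tab at (266,163). Top: the hood runs from its cuff at (296,238) to its mouth at (295,300); the spigot tip is at (337,220). The blue column stands left of the spigot. I'll enlarge both for triangulation.

```bash
python3 - <<'E'
import cv2,numpy as np
a=cv2.imread("pics/side1.png")[140:290,230:365];b=cv2.imread("pics/top1.png")[145:310,260:395]
f=lambda i,h:cv2.resize(i,(395,h),interpolation=cv2.INTER_CUBIC)
A=cv2.resize(a,None,fx=2.9,fy=2.9,interpolation=cv2.INTER_CUBIC);B=cv2.resize(b,None,fx=2.9,fy=2.9,interpolation=cv2.INTER_CUBIC)
A=cv2.copyMakeBorder(A,0,B.shape[0]-A.shape[0],0,0,cv2.BORDER_CONSTANT)
def grid(I,x0,y0):
    for k in range(0,170,20):
        cv2.putText(I,str(y0+k),(0,int(k*2.9)+4),0,.35,(0,0,255),1);cv2.putText(I,str(x0+k),(int(k*2.9),10),0,.35,(0,255,0),1)
        for j in range(0,170,20):cv2.circle(I,(int(k*2.9),int(j*2.9)),1,(0,255,255),-1)
grid(A,230,140);grid(B,260,145)
cv2.imwrite("pics/crop1.png",np.hstack([A,B]))
E
```

```text
(no output)
```

View pics/crop1.png

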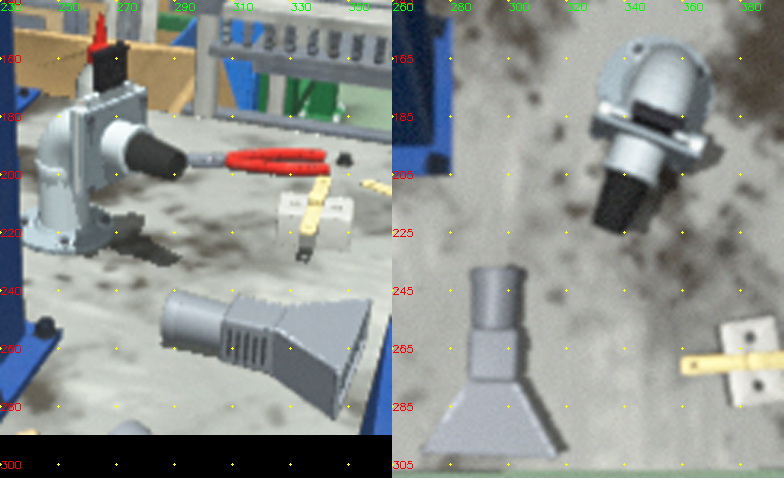

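```bash
cat > h.py <<'E'
from workcell import *
import cv2,numpy as np
from scipy.spatial.transform import Rotation as R
def model(c,s=None):
    m=camera_model(c)
    if c!="wrist": return m["mtx"],np.array(m["camera_from_world"])
    T=np.eye(4);T[:3,:3]=s["ee_rot"];T[:3,3]=s["ee_pos"]
    return m["mtx"],np.linalg.inv(T@np.array(m["mount"]))
def ray(m,px):
    K,C=m; u=np.linalg.solve(K,[px[0],px[1],1]); d=C[:3,:3].T@(u*[1,-1,-1]); return -C[:3,:3].T@C[:3,3],d
def atz(m,px,z):
    o,d=ray(m,px); return o+d*(z-o[2])/d[2]
def tri(*mp):
    A=np.zeros((3,3));b=np.zeros(3)
    for m,p in mp:
        o,d=ray(m,p);d=d/np.linalg.norm(d);P=np.eye(3)-np.outer(d,d);A+=P;b+=P@o
    x=np.linalg.solve(A,b); return x
def proj(m,X):
    K,C=m; p=C[:3,:3]@X+C[:3,3]; q=K@(p*[1,-1,-1]); return q[:2]/q[2]
def goto(pos,Rt,s=None):
    "offset (fraction) and rotation vector (fraction) from measured pose to the target"
    s=s or status.observe(); R0=s["ee_rot"]
    return np.round(R0.T@(np.array(pos)-s["ee_pos"])/.1,3), np.round(R.from_matrix(R0.T@Rt).as_rotvec()/2/np.pi,4)
E
python3 - <<'E'
from h import *
S=model("side");T=model("top")
sp=lambda x,y:(x/2.9+230,y/2.9+140)
tp=lambda x,y:((x-392)/2.9+260,y/2.9+145)
print("camS",ray(S,(0,0))[0],"camT",ray(T,(0,0))[0])
print("tip",tri((S,sp(182,165)),(T,tp(606,228))))
print("tip115",atz(T,tp(606,228),.115)); print("collar115",atz(T,tp(630,180),.115),atz(T,tp(636,143),.115))
print("lip",tri((S,sp(112,46)),(T,tp(657,116))),atz(T,tp(657,116),.205))
print("cuff end",atz(T,tp(498,268),.022),atz(T,tp(498,268),.044), tri((S,sp(163,318)),(T,tp(498,268))))
print("neck", atz(T,tp(495,380),.044),atz(T,tp(496,328),.044))
for p in((468,380),(523,380),(422,453),(562,453)):print(atz(T,tp(*p),.044))
print("neck/hood top edge corner R", tri((S,sp(269,330)),(T,tp(523,380))))
E
```

```text
camS [0.30081908 0.65351574 0.52203497] camT [ 0.44146505 -0.07121461  1.195089  ]
tip [ 0.54155741 -0.16597728  0.11509247]
tip115 [ 0.54387164 -0.1654166   0.115     ]
collar115 [ 0.58106488 -0.1848098   0.115     ] [ 0.61003685 -0.19015586  0.115     ]
lip [ 0.61520665 -0.19615841  0.20239714] [ 0.61529234 -0.19567153  0.205     ]
cuff end [ 0.52005384 -0.08239328  0.022     ] [ 0.51857999 -0.08218364  0.044     ] [ 0.52321054 -0.08177776  0.01438182]
neck [ 0.4270252 -0.0784988  0.044    ] [ 0.46933722 -0.07987971  0.044     ]
[ 0.42721925 -0.0564502   0.044     ]
[ 0.4268242  -0.10133696  0.044     ]
[ 0.36862172 -0.01838422  0.044     ]
[ 0.36779804 -0.13201254  0.044     ]
neck/hood top edge corner R [ 0.43316007 -0.10085839  0.01140658]
```

Both views agree: tip near (0.543,-0.166,0.115), lip near (0.615,-0.196,0.203), so the spigot heads about -22.5°. The hood's neck is near (0.448,-0.079), heading about -2°. Next I move over the hood and refine with the wrist camera.

```bash

M='[{"rotation":[0,0,0],"offset":[-0.18,0.13,0],"claw":-1},{"rotation":[0,0,0],"offset":[-0.36,0.26,0],"claw":-1},{"rotation":[0,0,0],"offset":[-0.54,0.39,0],"claw":-1},{"rotation":[0,0,0],"offset":[-0.72,0.52,0],"claw":-1},{"rotation":[0,0,0],"offset":[-0.9,0.65,0],"claw":-1}]'
echo skip >/dev/null
python3 -m crank '[{"rotation":[0,0,0],"offset":[-0.18,0.13,0],"claw":-1},{"rotation":[0,0,0],"offset":[-0.36,0.26,0],"claw":-1},{"rotation":[0,0,0],"offset":[-0.54,0.39,0],"claw":-1},{"rotation":[0,0,0],"offset":[-0.72,0.52,0],"claw":-1},{"rotation":[0,0,0],"offset":[-0.9,0.65,0],"claw":-1}]' 60
python3 -c "
from workcell import camera_model;print(camera_model('wrist'))"
```

```text
t: 1.3
ee_pos: [0.1985, 0.5269, 0.2314]
ee_rot: [[0.241, 0.97, 0.0], [0.97, -0.241, 0.0], [0.0, 0.0, -1.0]]
contact_force: [0.7, 0.2, 0.2]
grip_width: 1.0
{'mtx': array([[345.55923024,   0.        , 280.16183484],
       [  0.        , 345.55923024, 208.38802184],
       [  0.        ,   0.        ,   1.        ]]), 'mount': array([[ 9.99999808e-01,  2.95679798e-04, -5.45294900e-04,
         9.42145530e-04],
       [ 1.22972622e-04, -9.56132128e-01, -2.92935723e-01,
        -7.46761448e-02],
       [-6.07989149e-04,  2.92935600e-01, -9.56131981e-01,
        -1.42487102e-01],
       [ 0.00000000e+00,  0.00000000e+00,  0.00000000e+00,
         1.00000000e+00]])}
```

```bash

python3 -m crank '[{"rotation":[0,0,0],"offset":[-0.2,0.13,0],"claw":-1},{"rotation":[0,0,0],"offset":[-0.4,0.26,0],"claw":-1},{"rotation":[0,0,0],"offset":[-0.6,0.39,0],"claw":-1},{"rotation":[0,0,0],"offset":[-0.8,0.52,0],"claw":-1},{"rotation":[0,0,0],"offset":[-1,0.65,0],"claw":-1}]'
python3 -m crank '[{"rotation":[0,0,0],"offset":[-0.2,0.13,0],"claw":-1},{"rotation":[0,0,0],"offset":[-0.4,0.26,0],"claw":-1},{"rotation":[0,0,0],"offset":[-0.6,0.39,0],"claw":-1},{"rotation":[0,0,0],"offset":[-0.8,0.52,0],"claw":-1},{"rotation":[0,0,0],"offset":[-1,0.65,0],"claw":-1}]'
python3 -m crank '[{"rotation":[0,0,0],"offset":[-0.2,0.13,0],"claw":-1},{"rotation":[0,0,0],"offset":[-0.4,0.26,0],"claw":-1},{"rotation":[0,0,0],"offset":[-0.6,0.39,0],"claw":-1},{"rotation":[0,0,0],"offset":[-0.8,0.52,0],"claw":-1},{"rotation":[0,0,0],"offset":[-1,0.65,0],"claw":-1}]'
python3 -m crank '[{"rotation":[0,0,0],"offset":[-0.2,0.13,0],"claw":-1},{"rotation":[0,0,0],"offset":[-0.4,0.26,0],"claw":-1},{"rotation":[0,0,0],"offset":[-0.6,0.39,0],"claw":-1},{"rotation":[0,0,0],"offset":[-0.8,0.52,0],"claw":-1},{"rotation":[0,0,0],"offset":[-1,0.65,0],"claw":-1}]'
python3 -m crank '[{"rotation":[0,0,-0.01],"offset":[-0.2,0.13,0],"claw":-1},{"rotation":[0,0,-0.02],"offset":[-0.4,0.26,0],"claw":-1},{"rotation":[0,0,-0.033],"offset":[-0.6,0.39,0],"claw":-1},{"rotation":[0,0,-0.033],"offset":[-0.8,0.52,0],"claw":-1},{"rotation":[0,0,-0.033],"offset":[-1,0.65,0],"claw":-1}]'
python3 - <<'E'
from h import *
s=status.observe();a=camera("wrist");np.save("w1.npy",[s],allow_pickle=True);cv2.imwrite("pics/w1.png",a[...,::-1])
print(s["ee_pos"]);W=model("wrist",s)
for n in("hood_grip","hood_cuff","spigot_tip","spigot_collar","gate_tab"):
    print(n,[(np.round(d["xyz"],4).tolist(),round(d["p"],2),np.round(proj(W,np.array(d["xyz"])))) for d in recognise("wrist",n)][:2])
E
```

```text
t: 1.8
ee_pos: [0.2374, 0.4141, 0.2315]
ee_rot: [[0.241, 0.97, 0.0], [0.97, -0.241, 0.0], [0.0, 0.0, -1.0]]
contact_force: [-0.3, -0.5, -0.1]
grip_width: 1.0
t: 2.3
ee_pos: [0.2763, 0.3014, 0.2315]
ee_rot: [[0.241, 0.97, 0.0], [0.97, -0.241, 0.0], [0.0, 0.0, -1.0]]
contact_force: [0.6, -0.1, 0.3]
grip_width: 1.002
t: 2.8
ee_pos: [0.3153, 0.1886, 0.2316]
ee_rot: [[0.241, 0.97, 0.001], [0.97, -0.241, 0.0], [0.0, 0.001, -1.0]]
contact_force: [0.9, 0.9, 0.2]
grip_width: 1.0
t: 3.3
ee_pos: [0.3543, 0.0758, 0.2316]
ee_rot: [[0.241, 0.97, 0.001], [0.97, -0.241, 0.0], [0.0, 0.001, -1.0]]
contact_force: [0.6, -0.1, -0.4]
grip_width: 1.002
t: 3.8
ee_pos: [0.3932, -0.037, 0.2316]
ee_rot: [[0.037, 0.999, 0.001], [0.999, -0.037, -0.0], [-0.0, 0.001, -1.0]]
contact_force: [0.8, -0.4, 0.3]
grip_width: 0.997
[ 0.39319191 -0.03695702  0.23155569]
hood_grip [([0.4001, -0.0748, 0.04], 0.72, array([241., 189.]))]
hood_cuff [([0.4018, -0.0733, 0.0423], 0.59, array([243., 192.]))]
spigot_tip [([0.6402, -0.1849, 0.01], 0.84, array([171., 368.]))]
spigot_collar [([0.6417, -0.1828, 0.0068], 0.88, array([174., 367.]))]
gate_tab []
```

View pics/w1.png

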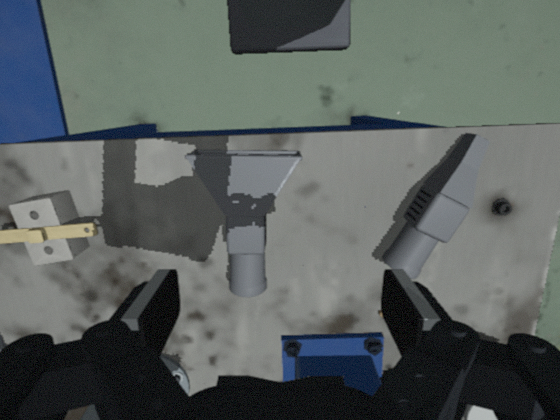

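Wrist view: hood mouth corners at (188,155)/(300,154), neck end at y≈252 (x 227–265), cuff end at (248,291). The crevice nozzle is at (440,205). The spigot lies just out of view behind the left finger, and the hood's y is about -0.077.

```bash
python3 - <<'E'
from h import *
s=np.load("w1.npy",allow_pickle=True)[0];W=model("wrist",s);T=model("top")
for p,z in(((188,153),.044),((300,152),.044),((227,252),.044),((265,252),.044),((231,285),.022),((267,285),.022),((248,296),.022)):print(p,atz(W,p,z))
tp=lambda x,y:((x-392)/2.9+260,y/2.9+145)
print("2view neck end L,R",tri((W,(265,252)),(T,tp(469,329))),tri((W,(227,252)),(T,tp(523,329))))
print("mouth L,R",tri((W,(300,152)),(T,tp(422,453))),tri((W,(188,153)),(T,tp(567,453))))
g=np.array([.448,-.079,0.10]);print(goto(g,s["ee_rot"]))
E
```

```text
(188, 153) [ 0.36167587 -0.12250803  0.044     ]
(300, 152) [ 0.3646553  -0.01593688  0.044     ]
(227, 252) [ 0.46538403 -0.09381303  0.044     ]
(265, 252) [ 0.46684555 -0.0543501   0.044     ]
(231, 285) [ 0.51630578 -0.09664073  0.022     ]
(267, 285) [ 0.51783185 -0.05550607  0.022     ]
(248, 296) [ 0.53127322 -0.07813122  0.022     ]
2view neck end L,R [ 0.46913706 -0.05618933  0.03828926] [ 0.46974411 -0.09919759  0.03164805]
mouth L,R [ 0.3673613  -0.01621574  0.02482232] [ 0.36635418 -0.13725499 -0.00468552]
(array([-0.417,  0.568,  1.313]), array([-0.0001, -0.0001,  0.0001]))
```

```bash

python3 -m crank '[{"rotation":[0,0,0],"offset":[-0.09,0.135,0.2],"claw":-1},{"rotation":[0,0,0],"offset":[-0.18,0.27,0.4],"claw":-1},{"rotation":[0,0,0],"offset":[-0.27,0.4,0.6],"claw":-1},{"rotation":[0,0,0],"offset":[-0.36,0.54,0.8],"claw":-1},{"rotation":[0,0,0],"offset":[-0.36,0.54,1],"claw":-1}]'
python3 -m crank '[{"rotation":[0,0,0],"offset":[0,0,0.16],"claw":-1},{"rotation":[0,0,0],"offset":[0,0,0.32],"claw":-1},{"rotation":[0,0,0],"offset":[0,0,0.48],"claw":-1},{"rotation":[0,0,0],"offset":[0,0,0.65],"claw":-1},{"rotation":[0,0,0],"offset":[0,0,0.8],"claw":-1}]'
python3 -m crank '[{"rotation":[0,0,0],"offset":[0,0,0.12],"claw":-1},{"rotation":[0,0,0],"offset":[0,0,0.24],"claw":-1},{"rotation":[0,0,0],"offset":[0,0,0.36],"claw":-1},{"rotation":[0,0,0],"offset":[0,0,0.45],"claw":-1},{"rotation":[0,0,0],"offset":[0,0,0.46],"claw":-1}]'
python3 - <<'E'
from h import *
s=status.observe();print(s["ee_pos"],s["contact_force"]);a=camera("wrist");cv2.imwrite("pics/w2.png",a[...,::-1])
W=model("wrist",s);print([proj(W,np.array(p)) for p in((.519,-.0762,.022),(.446,-.0735,.044))])
E
```

```text
t: 4.6
ee_pos: [0.4468, -0.0737, 0.131]
ee_rot: [[0.036, 0.999, 0.001], [0.999, -0.036, -0.0], [-0.0, 0.001, -1.0]]
contact_force: [-0.7, -0.2, 0.3]
grip_width: 0.999
t: 5.1
ee_pos: [0.4454, -0.0727, 0.0507]
ee_rot: [[0.035, 0.999, -0.0], [0.999, -0.035, 0.0], [0.0, -0.0, -1.0]]
contact_force: [0.5, -0.5, -1.3]
grip_width: 1.0
t: 5.6
ee_pos: [0.4447, -0.0735, 0.004]
ee_rot: [[0.036, 0.999, -0.002], [0.999, -0.036, 0.001], [0.001, -0.002, -1.0]]
contact_force: [-0.1, 0.2, 0.2]
grip_width: 1.0
[ 0.44466404 -0.07353863  0.00395761] [-0.06217513  0.21358075  0.15605984]
[array([278.24087315, 433.64304976]), array([277.74061007, 330.27192785])]
```

View pics/w2.png

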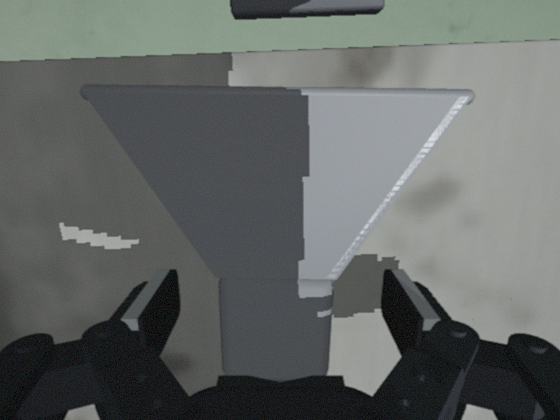

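The neck (x 219–331, starting at y 278) sits centred between the open fingers, with the mouth edge within 1° of square. I close the grip, then lift.

```bash

python3 -m crank '[{"rotation":[0,0,0],"offset":[0,0.02,0],"claw":1},{"rotation":[0,0,0],"offset":[0,0.02,0],"claw":1},{"rotation":[0,0,0],"offset":[0,0.02,0],"claw":1},{"rotation":[0,0,0],"offset":[0,0.02,0],"claw":1},{"rotation":[0,0,0],"offset":[0,0.02,0],"claw":1}]' 90
python3 -m crank '[{"rotation":[0,0,0],"offset":[0,0,0],"claw":1},{"rotation":[0,0,0],"offset":[0,0,0],"claw":1},{"rotation":[0,0,0],"offset":[0,0,-0.05],"claw":1},{"rotation":[0,0,0],"offset":[0,0,-0.2],"claw":1},{"rotation":[0,0,0],"offset":[0,0,-0.4],"claw":1}]'
python3 -m crank '[{"rotation":[0,0,0],"offset":[0,-0.1,-0.2],"claw":1},{"rotation":[0,0,0],"offset":[0,-0.2,-0.4],"claw":1},{"rotation":[0,0,0],"offset":[0,-0.3,-0.6],"claw":1},{"rotation":[0,0,0],"offset":[0,-0.4,-0.7],"claw":1},{"rotation":[0,0,0],"offset":[0,-0.4,-0.7],"claw":1}]'
python3 - <<'E'
from h import *
s=status.observe();print(s["ee_pos"],s["ee_rot"],s["contact_force"],s["wrist_torque"],s["grip_width"])
for c in("side","top","wrist"):
    a=camera(c);cv2.imwrite(f"pics/{c}3.png",a[...,::-1])
    for n in("hood_cuff","spigot_tip","gate_tab"):print(c,n,[(np.round(d["xyz"],4).tolist(),round(d["p"],2)) for d in recognise(c,n)][:2])
A=cv2.resize(cv2.imread("pics/side3.png")[130:280,240:380],None,fx=2.8,fy=2.8,interpolation=2)
B=cv2.resize(cv2.imread("pics/wrist3.png"),None,fx=.71,fy=.71)[:420]
A=np.vstack([A,np.zeros((max(0,B.shape[0]-A.shape[0]),392,3),np.uint8)]);B=np.vstack([B,np.zeros((A.shape[0]-B.shape[0],B.shape[1],3),np.uint8)])
cv2.imwrite("pics/c3.png",np.hstack([A,B]))
E
```

```text
t: 6.15
ee_pos: [0.4485, -0.0743, 0.0062]
ee_rot: [[0.037, 0.999, 0.002], [0.999, -0.037, -0.001], [-0.001, 0.002, -1.0]]
contact_force: [1.3, -0.5, 3.9]
grip_width: 0.458
t: 6.65
ee_pos: [0.4454, -0.0733, 0.0438]
ee_rot: [[0.036, 0.999, -0.005], [0.999, -0.036, 0.002], [0.001, -0.005, -1.0]]
contact_force: [0.8, -0.3, -2.0]
grip_width: 0.46
t: 7.15
ee_pos: [0.4073, -0.0725, 0.1161]
ee_rot: [[0.037, 0.999, 0.002], [0.999, -0.037, -0.0], [-0.0, 0.002, -1.0]]
contact_force: [-0.6, 0.2, -1.8]
grip_width: 0.454
[ 0.40729406 -0.07245834  0.11611899] [[ 3.66796994e-02  9.99325778e-01  1.60918937e-03]
 [ 9.99326994e-01 -3.66790054e-02 -4.58685237e-04]
 [-3.99352515e-04  1.62493081e-03 -9.99998600e-01]] [-0.61586223  0.23241363 -1.83691751] [-0.05881303 -0.02807557 -0.03581831] 0.4540340973915916
side hood_cuff [([0.37, -0.0502, 0.1395], 0.62)]
side spigot_tip [([0.6211, -0.1905, 0.1083], 0.75)]
side gate_tab [([0.6125, -0.1891, 0.1817], 0.6)]
top hood_cuff [([0.3434, -0.0693, 0.1546], 0.85)]
top spigot_tip [([0.624, -0.1954, 0.1277], 0.76)]
top gate_tab [([0.6138, -0.1974, 0.198], 0.76)]
wrist hood_cuff [([0.3525, -0.0702, 0.1472], 0.76)]
wrist spigot_tip []
wrist gate_tab []
```

View pics/c3.png

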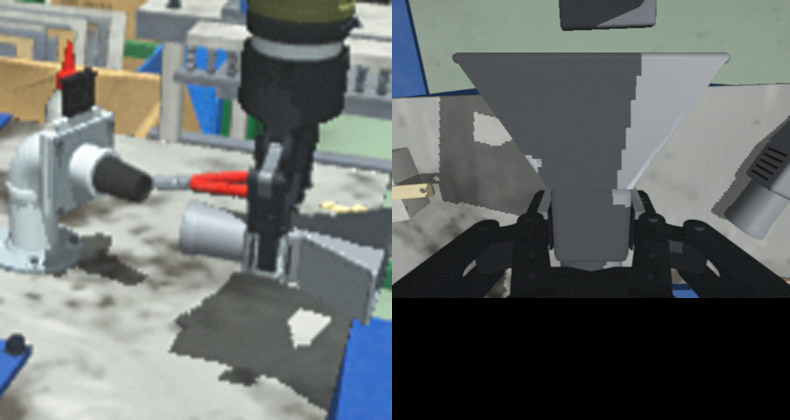

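The hood is held level (opening 39 mm) with its cuff forward, and the neck starts 23.5 mm behind the TCP. Before aligning I'll check the spigot's heading with a model overlay on both fixed views.

```bash
cat > ov.py <<'E'
from h import *
def outline(tip,h):
    a=np.array([np.cos(h),np.sin(h),0]);b=np.array([-a[1],a[0],0]);z=np.array([0,0,1.]);tip=np.array(tip)
    L=[]
    for d,r in((0,.014),(.045,.018),(.045,.0235)):
        L.append(([tip+a*d+r*(np.cos(t)*b+np.sin(t)*z) for t in np.linspace(0,2*np.pi,25)]))
    L.append([tip+a*.080+b*u*.020+a*v*.006+z*.0895 for u,v in((-1,-1),(1,-1),(1,1),(-1,1),(-1,-1))])
    L.append([tip-a*.02,tip+a*.08])
    L.append([tip+a*.080+b*u*.042+z*.040 for u in(-1,1)])
    return L
def draw(c,png,roi,f,L):
    x0,y0,x1,y1=roi;I=cv2.resize(cv2.imread(png)[y0:y1,x0:x1],None,fx=f,fy=f,interpolation=cv2.INTER_CUBIC);m=model(c)
    for l,col in zip(L,((0,255,255),(0,255,0),(0,0,255),(255,0,255),(255,255,0),(0,165,255))):
        p=np.array([(proj(m,q)-[x0,y0]+.5)*f for q in l]);cv2.polylines(I,[np.round(p).astype(int)],False,col,1)
    return I
E
python3 - <<'E'
from ov import *
L=outline((.543,-.166,.115),np.radians(-22.6))
A=draw("side","pics/side3.png",(244,140,308,215),6.2,L);B=draw("top","pics/top3.png",(320,155,384,230),6.2,L)
cv2.imwrite("pics/ov1.png",np.hstack([A,B]))
E
```

```text
(no output)
```

View pics/ov1.png

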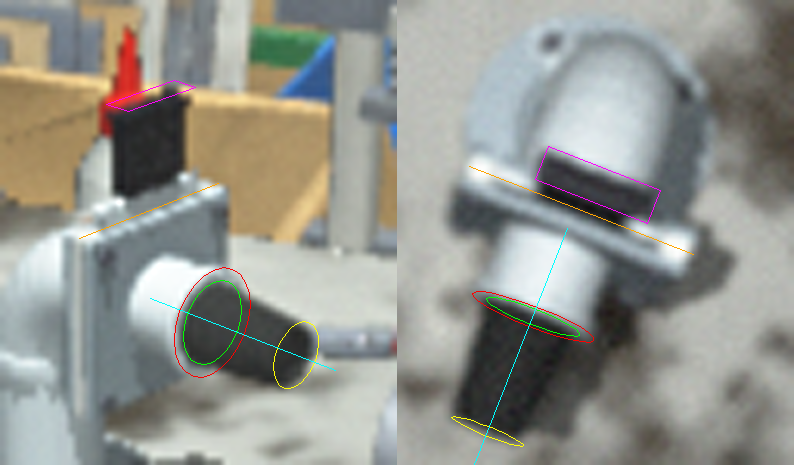

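```bash
cat > fit.py <<'E'
from ov import *
from scipy.optimize import minimize
F=8
def setup(c,png,roi):
    x0,y0,x1,y1=roi;I=cv2.resize(cv2.imread(png)[y0:y1,x0:x1],None,fx=F,fy=F,interpolation=cv2.INTER_CUBIC)
    v=I.max(2);th,_=cv2.threshold(v,0,255,0);m=(v<78).astype(np.uint8)
    n,l,st,ce=cv2.connectedComponentsWithStats(m);k=1+np.argmax(st[1:,4]);return c,model(c),roi,(l==k),ce[k]/F+[x0,y0],st[k,4]/F/F
def sil(v,p):
    c,m,roi,_,_,_=v;P=np.array([(proj(m,q)-[roi[0],roi[1]]+.5)*F-.5 for l in outline((p[0],p[1],p[2]),p[3])[:2] for q in l])
    h=cv2.convexHull(P.astype(np.float32)[:,None])
    M=np.zeros(v[3].shape,np.uint8);cv2.fillPoly(M,[np.round(h*16).astype(np.int32)],1,shift=4);return M>0
def cost(p,vs): return sum((sil(v,p)^v[3]).sum() for v in vs)/F/F
E
python3 - <<'E'
from fit import *
T=setup("top","pics/top3.png",(325,190,362,230));S=setup("side","pics/side3.png",(266,180,300,208))
for v in(T,S):print(v[4],v[5])
p0=[.543,-.165,.115,-.38]
sx=lambda p:np.array([p]+[np.array(p)+d for d in np.diag([.005,.005,.005,.1])[:len(p)]])
r=minimize(lambda q:cost([q[0],q[1],.115,q[2]],[T]),[.543,-.165,-.38],method="Nelder-Mead",options=dict(initial_simplex=np.array([[.543,-.165,-.38],[.549,-.165,-.38],[.543,-.16,-.38],[.543,-.165,-.28]])));print("top",r.x,np.degrees(r.x[2]),r.fun)
for vs in([T,S],[S]):
    r=minimize(cost,p0,args=(vs,),method="Nelder-Mead",options=dict(initial_simplex=sx(p0)));print(len(vs),r.x,np.degrees(r.x[3]),r.fun)
p=r.x
I=[]
for v,png in((S,"side3"),(T,"top3")):
    x0,y0,x1,y1=v[2];im=cv2.resize(cv2.imread(f"pics/{png}.png")[y0:y1,x0:x1],None,fx=F,fy=F,interpolation=2)
    c,_=cv2.findContours(v[3].astype(np.uint8),0,1);cv2.drawContours(im,c,-1,(0,0,255),1);I.append(cv2.resize(im,(380,int(380*im.shape[0]/im.shape[1]))))
H=max(i.shape[0] for i in I);cv2.imwrite("pics/seg.png",np.hstack([cv2.copyMakeBorder(i,0,H-i.shape[0],0,0,0) for i in I]))
E
```

```text
[343.24245974 213.27129431] 415.21875
[283.31604111 194.72058771] 218.140625
top [ 0.54047288 -0.16646686 -0.40537348] -23.226189614503618 163.265625
2 [ 0.54520181 -0.1659679   0.11164902 -0.50454672] -28.90839748549235 207.53125
1 [ 0.54682988 -0.16427499  0.11267584 -0.5654673 ] -32.398889804574374 36.28125
```

View pics/seg.png

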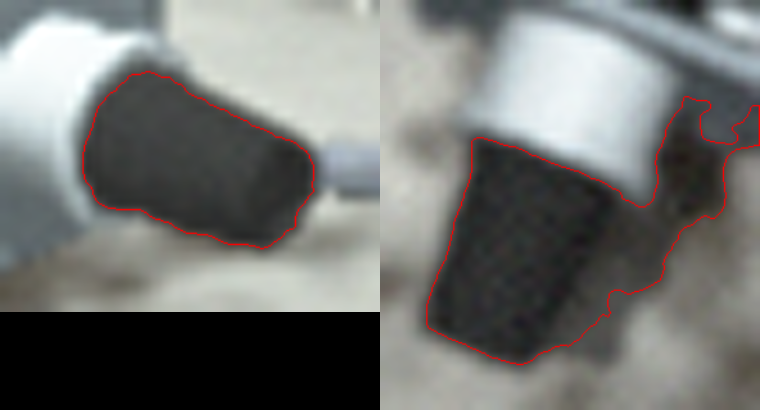

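The side segmentation is clean; the top one leaks into the sleeve's shadow. I tighten that threshold and refit.

```bash
python3 - <<'E'
import fit
from fit import *
src=open("fit.py").read()
for th in(52,58,64):
    exec(src.replace("v<78",f"v<{th}"));T=setup("top","pics/top3.png",(325,190,362,230));exec(src);S=setup("side","pics/side3.png",(266,180,300,208))
    r=minimize(lambda q:cost([q[0],q[1],.115,q[2]],[T]),[.543,-.165,-.38],method="Nelder-Mead",options=dict(initial_simplex=np.array([[.543,-.165,-.38],[.549,-.165,-.38],[.543,-.16,-.38],[.543,-.165,-.28]])));print(th,T[5],"top",r.x,np.degrees(r.x[2]),r.fun)
    p0=[.545,-.165,.115,-.38];sx=np.array([p0]+[np.array(p0)+d for d in np.diag([.005,.005,.005,.1])])
    r=minimize(cost,p0,args=([T,S],),method="Nelder-Mead",options=dict(initial_simplex=sx));print("both",r.x,np.degrees(r.x[3]),r.fun,cost(r.x,[S]))
m=model("top");q=lambda x,y:atz(m,((x-380)/10.27+325-.5,y/10.27+190-.5),.115)
a,b=q(542,165),q(473,344);print("hand root,tip",a,b,np.degrees(np.arctan2(*(a-b)[1::-1])),np.linalg.norm(a-b))
a,b=q(473,140),q(612,190);print("root edge normal",np.degrees(np.arctan2(*(b-a)[1::-1]))+90)
a,b=q(427,325),q(520,362);print("tip edge normal",np.degrees(np.arctan2(*(b-a)[1::-1]))+90)
E
```

```text
52 227.671875 top [ 0.54201412 -0.16776751 -0.39269775] -22.499923712261413 86.4375
both [ 0.54629724 -0.16529094  0.11208156 -0.5200299 ] -29.795518644485075 123.140625 36.140625
58 311.5 top [ 0.5406086  -0.1654289  -0.44758102] -25.644503544221042 111.46875
both [ 0.54484614 -0.16607458  0.11216    -0.48319504] -27.68503623605142 152.515625 39.203125
64 342.8125 top [ 0.54090945 -0.16624981 -0.41732839] -23.91115523025197 118.265625
both [ 0.54540218 -0.16706204  0.11138913 -0.48850284] -27.989150788798714 160.59375 37.5
hand root,tip [ 0.58452943 -0.18086402  0.115     ] [ 0.54528675 -0.16491607  0.115     ] -22.116479148753 0.04235948361315236
root edge normal -20.83399032415194
tip edge normal -22.62007192621803
```

Hand-read edges (-20.8, -22.1, -22.6) and the tip-to-lip direction (-22.6) agree on about -22.2°; the silhouette fit is spoiled by shadow, so I drop it. Next is a pre-insert pose 15 mm short of the tip.

```bash
python3 - <<'E'
from h import *
h=np.radians(-22.2);a=np.array([np.cos(h),np.sin(h),0]);b=np.array([-a[1],a[0],0]);Rt=np.c_[b,a,[0,0,-1]]
tip=np.array([.544,-.1655,.114]);g=tip-.087*a;tcp=g-.001*b+.0015*a;tcp[2]=.097
print(tcp,goto(tcp,Rt))
E
```

```text
[ 0.46446022 -0.13412048  0.097     ] (array([-0.595,  0.59 ,  0.181]), array([-0.0001, -0.    ,  0.0559]))
```

```bash

python3 -m crank '[{"rotation":[0,0,0.015],"offset":[-0.15,0,0],"claw":1},{"rotation":[0,0,0.03],"offset":[-0.3,0.1,0.05],"claw":1},{"rotation":[0,0,0.045],"offset":[-0.45,0.25,0.1],"claw":1},{"rotation":[0,0,0.056],"offset":[-0.595,0.45,0.18],"claw":1},{"rotation":[0,0,0.056],"offset":[-0.595,0.59,0.18],"claw":1}]'
python3 -m crank '[{"rotation":[0,0,0],"offset":[0,0,0],"claw":1},{"rotation":[0,0,0],"offset":[0,0,0],"claw":1},{"rotation":[0,0,0],"offset":[0,0,0],"claw":1},{"rotation":[0,0,0],"offset":[0,0,0],"claw":1},{"rotation":[0,0,0],"offset":[0,0,0],"claw":1}]'
python3 - <<'E'
from h import *
s=status.observe();print(s["ee_pos"],s["contact_force"],s["wrist_torque"])
for c in("side","top"):
    a=camera(c);cv2.imwrite(f"pics/{c}4.png",a[...,::-1])
A=cv2.resize(cv2.imread("pics/side4.png")[165:240,255:335],None,fx=5,fy=5,interpolation=2)
B=cv2.resize(cv2.imread("pics/top4.png")[180:275,295:375],None,fx=5,fy=5,interpolation=2)
A=cv2.copyMakeBorder(A,0,100,0,0,0);cv2.imwrite("pics/c4.png",np.hstack([A,B]))
E
```

```text
t: 8.25
ee_pos: [0.4648, -0.1353, 0.0964]
ee_rot: [[0.381, 0.924, -0.001], [0.924, -0.381, 0.0], [-0.0, -0.001, -1.0]]
contact_force: [-0.5, -0.5, -1.3]
grip_width: 0.459
t: 8.75
ee_pos: [0.4641, -0.1339, 0.0975]
ee_rot: [[0.378, 0.926, 0.0], [0.926, -0.378, -0.0], [-0.0, 0.0, -1.0]]
contact_force: [0.7, 0.4, -1.3]
grip_width: 0.457
[ 0.46411208 -0.1339228   0.0974819 ] [ 0.70015005  0.43082601 -1.28835683] [-0.05738039  0.02063079  0.02279251]
```

View pics/c4.png

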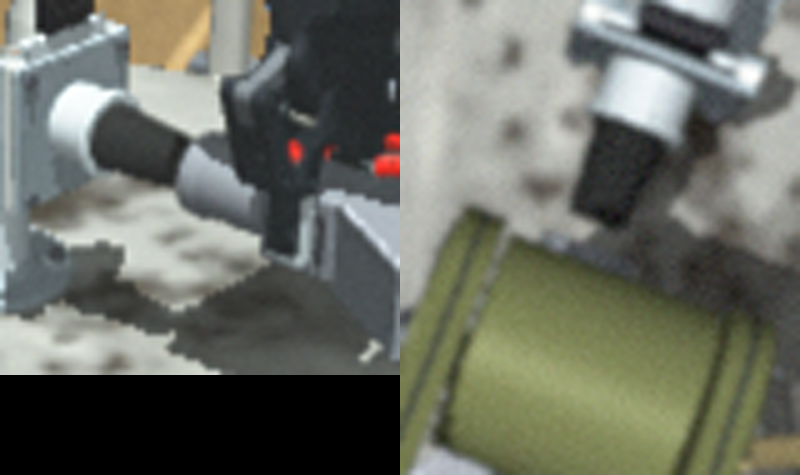

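```bash
python3 - <<'E'
from h import *
s=status.observe();Rt=s["ee_rot"];p=s["ee_pos"];S=model("side");T=model("top")
b,a=Rt[:,0],Rt[:,1];c=p+.001*b+(-.0015+.072)*a+np.array([0,0,.017])
print("cuff",c);t=np.linspace(0,2*np.pi,13)
f=lambda m,X,o:np.round((proj(m,X)-o+.5)*5).astype(int)
print("cuff rim",[tuple(f(S,c+.0215*(np.cos(u)*b+np.sin(u)*np.array([0,0,1])),[255,165])) for u in t[:-1]])
print("tip rim",[tuple(f(S,np.array([.544,-.1655,.114])+.014*(np.cos(u)*b+np.sin(u)*np.array([0,0,1])),[255,165])) for u in t[:-1:2]])
print("cuff top view",[tuple(f(T,c+k*.0215*b,[295,180])+[400,0]) for k in(-1,0,1)])
tip=np.array([.544,-.1655,.114]);print("tip rel cuff along/lat/z",(tip-c)@a,(tip-c)@b,(tip-c)[2])
E
```

```text
cuff [ 0.52989716 -0.15975503  0.11449714]
cuff rim [(np.int64(177), np.int64(185)), (np.int64(182), np.int64(164)), (np.int64(193), np.int64(144)), (np.int64(207), np.int64(132)), (np.int64(221), np.int64(130)), (np.int64(230), np.int64(140)), (np.int64(232), np.int64(158)), (np.int64(228), np.int64(179)), (np.int64(217), np.int64(198)), (np.int64(204), np.int64(210)), (np.int64(190), np.int64(212)), (np.int64(181), np.int64(203))]
tip rim [(np.int64(163), np.int64(172)), (np.int64(173), np.int64(145)), (np.int64(191), np.int64(137)), (np.int64(199), np.int64(154)), (np.int64(190), np.int64(180)), (np.int64(172), np.int64(189))]
cuff top view [(np.int64(629), np.int64(269)), (np.int64(584), np.int64(252)), (np.int64(540), np.int64(234))]
tip rel cuff along/lat/z 0.015227908986371054 2.0723132004602224e-05 -0.0004971445494140747
```

```bash
python3 - <<'E'
import cv2,numpy as np
A=cv2.resize(cv2.imread("pics/side4.png")[180:215,265:315],None,fx=14,fy=14,interpolation=cv2.INTER_CUBIC);cv2.imwrite("pics/c4b.png",A)
E
```

```text
(no output)
```

View pics/c4b.png

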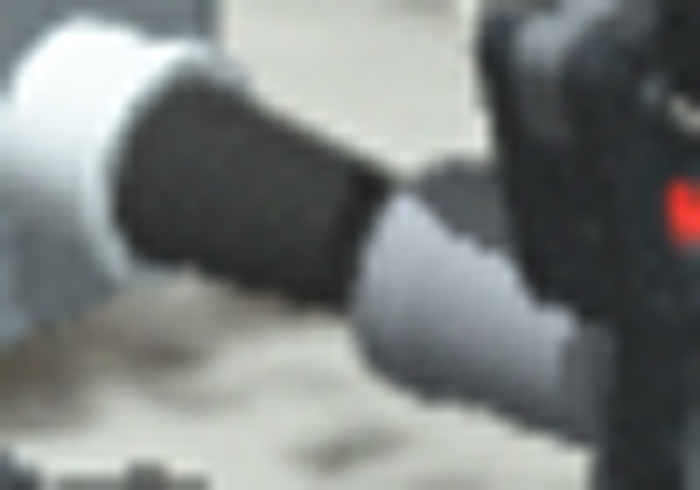

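The cuff rim (top at (455,155), left at (353,295) in the crop) and the tip match predictions within about 1 mm. I push in stages and watch the force.

```bash

python3 -m crank '[{"rotation":[0,0,0],"offset":[0,0.06,0],"claw":1},{"rotation":[0,0,0],"offset":[0,0.12,0],"claw":1},{"rotation":[0,0,0],"offset":[0,0.18,0],"claw":1},{"rotation":[0,0,0],"offset":[0,0.24,0],"claw":1},{"rotation":[0,0,0],"offset":[0,0.3,0],"claw":1}]' 110
python3 -c "
from h import *
for i in range(3):
  s=status.observe();camera('top');print(s['ee_pos'],s['contact_force'],s['wrist_torque'])"
```

```text
t: 9.35
ee_pos: [0.4927, -0.1454, 0.0973]
ee_rot: [[0.378, 0.926, -0.001], [0.926, -0.378, 0.001], [0.001, -0.001, -1.0]]
contact_force: [-2.0, 2.0, 0.7]
grip_width: 0.455
[ 0.49269317 -0.14540779  0.09734925] [-1.97898234  1.97402162  0.70740932] [0.30820053 0.10373259 0.13866609]
[ 0.49352624 -0.14572472  0.09762014] [ 1.16263093  1.51511322 -0.47289848] [ 0.21846713 -0.1654806   0.09277421]
[ 0.49341657 -0.14570504  0.09765298] [ 1.09096636  0.31339639 -0.41964205] [ 0.12906862 -0.27316458  0.05581058]
```

```bash

python3 -m crank '[{"rotation":[0,0,0],"offset":[0,0,-0.01],"claw":1},{"rotation":[0,0,0],"offset":[0,0.03,-0.015],"claw":1},{"rotation":[0,0,0],"offset":[0,0.06,-0.015],"claw":1},{"rotation":[0,0,0],"offset":[0,0.1,-0.015],"claw":1},{"rotation":[0,0,0],"offset":[0,0.1,-0.015],"claw":1}]'
python3 -c "
from h import *
for i in range(4):
  s=status.observe();camera('top');b,a=s['ee_rot'][:,0],s['ee_rot'][:,1];f,t=s['contact_force'],s['wrist_torque'];print(s['ee_pos'],'F b,a,z',f@b,f@a,f[2],'T',t@b,t@a,t[2])"
```

```text
t: 10.0
ee_pos: [0.5018, -0.1491, 0.0987]
ee_rot: [[0.379, 0.926, 0.0], [0.926, -0.379, 0.001], [0.001, -0.0, -1.0]]
contact_force: [0.4, 2.8, -1.7]
grip_width: 0.458
[ 0.50183601 -0.14911214  0.09873559] F b,a,z 2.742512735041805 -0.7310158878065673 -1.6651187981258035 T 0.00043974014056401284 0.4523463589746722 0.1520667603096642
[ 0.50181938 -0.14914212  0.09873236] F b,a,z 3.4967898351431606 0.3077112118069052 -1.119733105730658 T -0.0640577926376354 0.38829669017407614 0.16360807386684442
[ 0.50179569 -0.14911543  0.09872172] F b,a,z 3.231392867694867 0.33404119621126105 -1.228727616530623 T -0.08279766548004582 0.4396929999291763 0.13877809597795546
[ 0.50180518 -0.14914119  0.09879713] F b,a,z 3.214090791046362 1.2704430466451861 -2.0498538452580073 T -0.11957307193521441 0.42660575565474246 0.1494447398997498
```

```bash

python3 -m crank '[{"rotation":[0,0,0],"offset":[0.006,0,0],"claw":1},{"rotation":[0,0,0],"offset":[0.012,0,0],"claw":1},{"rotation":[0,0,0],"offset":[0.012,0.02,0],"claw":1},{"rotation":[0,0,0],"offset":[0.012,0.04,0],"claw":1},{"rotation":[0,0,0],"offset":[0.012,0.05,0],"claw":1}]'
cat > ft.py <<'E'
from h import *
for i in range(4):
  s=status.observe();i<3 and camera('top');b,a=s['ee_rot'][:,0],s['ee_rot'][:,1];f,t=s['contact_force'],s['wrist_torque'];print(s['ee_pos'].round(4),'F b,a,z',np.round([f@b,f@a,f[2]],1),'T',np.round([t@b,t@a,t[2]],2), "remaining to collar est",round(((np.array([.5857,-.1825,0])-s['ee_pos'])@a-.0705)*1000,1))
E
python3 ft.py
```

```text
t: 10.7
ee_pos: [0.5066, -0.1501, 0.0989]
ee_rot: [[0.379, 0.926, -0.0], [0.926, -0.379, 0.0], [-0.0, -0.0, -1.0]]
contact_force: [-1.3, 2.0, -0.2]
grip_width: 0.453
[ 0.5066 -0.1501  0.0989] F b,a,z [ 1.4 -1.9 -0.2] T [0.18 0.14 0.06] remaining to collar est 15.1
[ 0.5066 -0.1501  0.0989] F b,a,z [ 0.8 -2.3  0.3] T [0.14 0.13 0.01] remaining to collar est 15.0
[ 0.5066 -0.1501  0.0989] F b,a,z [ 0.7 -1.   0.3] T [0.12 0.11 0.  ] remaining to collar est 15.0
[ 0.5066 -0.1501  0.0989] F b,a,z [ 0.8 -0.5 -0.5] T [0.11 0.07 0.01] remaining to collar est 14.9
```

```bash

python3 -m crank '[{"rotation":[0,0,0],"offset":[0.004,0.01,0],"claw":1},{"rotation":[0,0,0],"offset":[0.004,0.02,0],"claw":1},{"rotation":[0,0,0],"offset":[0.004,0.03,0],"claw":1},{"rotation":[0,0,0],"offset":[0.004,0.04,0],"claw":1},{"rotation":[0,0,0],"offset":[0.004,0.05,0],"claw":1}]'
python3 ft.py
python3 -m crank '[{"rotation":[0,0,0],"offset":[0,0.01,0],"claw":1},{"rotation":[0,0,0],"offset":[0,0.02,0],"claw":1},{"rotation":[0,0,0],"offset":[0,0.03,0],"claw":1},{"rotation":[0,0,0],"offset":[0,0.04,0],"claw":1},{"rotation":[0,0,0],"offset":[0,0.05,0],"claw":1}]'
python3 ft.py
```

```text
t: 11.35
ee_pos: [0.5109, -0.1515, 0.0988]
ee_rot: [[0.379, 0.925, -0.002], [0.925, -0.379, 0.0], [-0.0, -0.002, -1.0]]
contact_force: [-5.7, 2.3, 3.0]
grip_width: 0.454
[ 0.5109 -0.1515  0.0988] F b,a,z [-0.  -6.1  3. ] T [ 0.65 -0.08 -0.11] remaining to collar est 10.7
[ 0.5109 -0.1516  0.0988] F b,a,z [-0.7 -4.6  2. ] T [ 0.56 -0.14 -0.06] remaining to collar est 10.5
[ 0.511  -0.1515  0.0988] F b,a,z [ 0.4 -5.1  2.9] T [ 0.53 -0.13 -0.06] remaining to collar est 10.5
[ 0.511  -0.1515  0.0987] F b,a,z [-1.3 -5.3  2.3] T [ 0.49 -0.13 -0.1 ] remaining to collar est 10.5
t: 12.0
ee_pos: [0.5144, -0.1529, 0.0986]
ee_rot: [[0.379, 0.925, -0.004], [0.925, -0.379, 0.001], [-0.0, -0.005, -1.0]]
contact_force: [-9.9, 3.6, 5.3]
grip_width: 0.456
[ 0.5144 -0.1529  0.0986] F b,a,z [ -0.4 -10.6   5.3] T [ 1.16 -0.16 -0.2 ] remaining to collar est 7.1
[ 0.5145 -0.153   0.0986] F b,a,z [ -0.6 -10.    5.4] T [ 1.07 -0.15 -0.18] remaining to collar est 7.0
[ 0.5145 -0.153   0.0986] F b,a,z [-1.9 -9.8  5. ] T [ 1.09 -0.12 -0.21] remaining to collar est 7.0
[ 0.5145 -0.153   0.0986] F b,a,z [-1.  -9.7  4.4] T [ 1.08 -0.08 -0.2 ] remaining to collar est 7.0
```

Vertical force is +5 N up on the hood, so I raise 1 mm and keep pressing.

```bash

python3 -m crank '[{"rotation":[0,0,0],"offset":[0.003,0.01,-0.01],"claw":1},{"rotation":[0,0,0],"offset":[0,0.02,-0.01],"claw":1},{"rotation":[0,0,0],"offset":[0,0.03,-0.01],"claw":1},{"rotation":[0,0,0],"offset":[0,0.04,-0.01],"claw":1},{"rotation":[0,0,0],"offset":[0,0.05,-0.01],"claw":1}]' 120
python3 ft.py
python3 -m crank '[{"rotation":[0,0,0],"offset":[0,0.01,0],"claw":1},{"rotation":[0,0,0],"offset":[0,0.02,0],"claw":1},{"rotation":[0,0,0],"offset":[0,0.03,0],"claw":1},{"rotation":[0,0,0],"offset":[0,0.04,0],"claw":1},{"rotation":[0,0,0],"offset":[0,0.04,0],"claw":1}]'
python3 ft.py
```

```text
t: 12.65
ee_pos: [0.5175, -0.1542, 0.0987]
ee_rot: [[0.379, 0.925, -0.009], [0.925, -0.379, 0.003], [-0.0, -0.009, -1.0]]
contact_force: [-16.3, 6.0, 8.8]
grip_width: 0.455
[ 0.5175 -0.1542  0.0987] F b,a,z [ -0.7 -17.4   8.8] T [ 2.03 -0.24 -0.2 ] remaining to collar est 4.3
[ 0.5175 -0.1541  0.0988] F b,a,z [ -1.1 -15.3   7. ] T [ 1.75 -0.17 -0.26] remaining to collar est 4.3
[ 0.5175 -0.1542  0.0988] F b,a,z [ -0.4 -15.6   6.5] T [ 1.75 -0.17 -0.29] remaining to collar est 4.3
[ 0.5175 -0.1541  0.0988] F b,a,z [ -2.2 -15.6   7.2] T [ 1.8  -0.22 -0.26] remaining to collar est 4.3
t: 13.3
ee_pos: [0.5174, -0.1541, 0.0988]
ee_rot: [[0.379, 0.925, -0.019], [0.925, -0.379, 0.007], [-0.001, -0.02, -1.0]]
contact_force: [-32.7, 10.8, 19.3]
grip_width: 0.453
[ 0.5174 -0.1541  0.0988] F b,a,z [ -2.4 -34.7  19.3] T [ 3.72 -0.4  -0.48] remaining to collar est 5.4
[ 0.5174 -0.1541  0.0988] F b,a,z [ -1.5 -34.3  19.7] T [ 3.71 -0.36 -0.46] remaining to collar est 5.4
[ 0.5174 -0.1541  0.0988] F b,a,z [ -0.9 -34.6  18.5] T [ 3.68 -0.33 -0.47] remaining to collar est 5.4
[ 0.5174 -0.1541  0.0988] F b,a,z [ -1.8 -34.5  18.9] T [ 3.76 -0.38 -0.46] remaining to collar est 5.4
```

The force jumped from 16 to 34 N without motion, so this is probably the collar. I relax the press and look.

```bash

python3 -m crank '[{"rotation":[0,0,0],"offset":[0,-0.02,0],"claw":1},{"rotation":[0,0,0],"offset":[0,-0.04,0],"claw":1},{"rotation":[0,0,0],"offset":[0,-0.06,0],"claw":1},{"rotation":[0,0,0],"offset":[0,-0.065,0],"claw":1},{"rotation":[0,0,0],"offset":[0,-0.065,0],"claw":1}]'
python3 ft.py
python3 - <<'E'
from h import *
for c in("side","top"):
    a=camera(c);cv2.imwrite(f"pics/{c}5.png",a[...,::-1])
A=cv2.resize(cv2.imread("pics/side5.png")[170:215,255:305],None,fx=11,fy=11,interpolation=2)
B=cv2.resize(cv2.imread("pics/top5.png")[175:235,325:365],None,fx=6,fy=6,interpolation=2)
H=max(A.shape[0],B.shape[0]);cv2.imwrite("pics/c5.png",np.hstack([cv2.copyMakeBorder(i,0,H-i.shape[0],0,0,0) for i in(A,B)]))
E
```

```text
t: 13.95
ee_pos: [0.5176, -0.1542, 0.099]
ee_rot: [[0.379, 0.925, -0.002], [0.925, -0.379, 0.001], [-0.0, -0.002, -1.0]]
contact_force: [-4.0, 0.3, -3.4]
grip_width: 0.455
[ 0.5176 -0.1542  0.099 ] F b,a,z [-1.2 -3.9 -3.4] T [ 0.54 -0.11 -0.3 ] remaining to collar est 3.4
[ 0.5176 -0.1542  0.099 ] F b,a,z [-1.  -4.3 -3. ] T [ 0.57 -0.13 -0.31] remaining to collar est 3.4
[ 0.5176 -0.1542  0.099 ] F b,a,z [-0.9 -3.9 -3.5] T [ 0.6  -0.12 -0.31] remaining to collar est 3.4
[ 0.5176 -0.1542  0.0991] F b,a,z [-1.3 -4.  -3.5] T [ 0.69 -0.08 -0.28] remaining to collar est 3.4
```

View pics/c5.png

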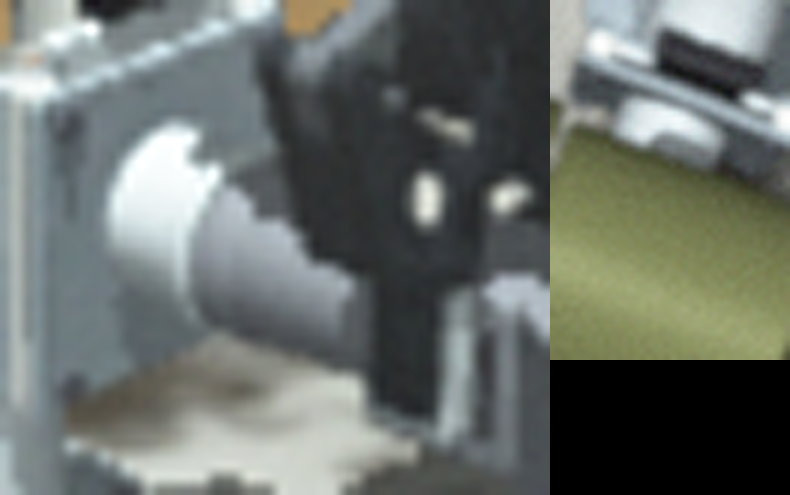

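The cuff's end lies flush on the white collar (boundary at (205,250)) with no black sleeve showing: it is home. Release, and back off upward.

```bash

python3 -m crank '[{"rotation":[0,0,0],"offset":[0,0,0],"claw":-1},{"rotation":[0,0,0],"offset":[0,0,0],"claw":-1},{"rotation":[0,0,0],"offset":[0,0,0],"claw":-1},{"rotation":[0,0,0],"offset":[0,0,0],"claw":-1},{"rotation":[0,0,0],"offset":[0,0,0],"claw":-1}]'
python3 -m crank '[{"rotation":[0,0,0],"offset":[0,0,0],"claw":-1},{"rotation":[0,0,0],"offset":[0,0,-0.1],"claw":-1},{"rotation":[0,0,0],"offset":[0,0,-0.3],"claw":-1},{"rotation":[0,0,0],"offset":[0,0,-0.6],"claw":-1},{"rotation":[0,0,0],"offset":[0,0,-0.9],"claw":-1}]'
python3 -m crank '[{"rotation":[0,0,0],"offset":[0,0,-0.2],"claw":-1},{"rotation":[0,0,0],"offset":[0,0,-0.4],"claw":-1},{"rotation":[0,0,0],"offset":[0,0.2,-0.5],"claw":-1},{"rotation":[0,0,0],"offset":[0,0.4,-0.5],"claw":-1},{"rotation":[0,0,0],"offset":[0,0.5,-0.5],"claw":-1}]'
python3 - <<'E'
from h import *
s=status.observe();a=s["ee_rot"][:,1]
h=np.radians(-22.2);ax=np.array([np.cos(h),np.sin(h),0])
print(goto([.6153,-.195,.225],s["ee_rot"]))
for c in("side","top","wrist"):
    im=camera(c);cv2.imwrite(f"pics/{c}6.png",im[...,::-1])
    for n in("hood_grip","gate_tab"):print(c,n,[(np.round(d["xyz"],4).tolist(),round(d["p"],2)) for d in recognise(c,n)][:2])
E
```

```text
t: 14.7
ee_pos: [0.5188, -0.1546, 0.1004]
ee_rot: [[0.378, 0.926, 0.001], [0.926, -0.378, -0.001], [-0.0, 0.001, -1.0]]
contact_force: [-0.2, 0.3, 0.3]
grip_width: 1.001
t: 15.2
ee_pos: [0.518, -0.1543, 0.1911]
ee_rot: [[0.379, 0.926, -0.0], [0.926, -0.379, 0.0], [0.0, -0.0, -1.0]]
contact_force: [0.9, 0.5, -0.0]
grip_width: 1.0
t: 15.7
ee_pos: [0.5658, -0.1739, 0.2413]
ee_rot: [[0.379, 0.926, 0.002], [0.926, -0.379, -0.001], [-0.0, 0.002, -1.0]]
contact_force: [0.2, 0.1, 0.6]
grip_width: 0.998
(array([-0.008,  0.538,  0.164]), array([0., 0., 0.]))
side hood_grip [([0.4777, -0.1384, 0.1247], 0.57)]
side gate_tab [([0.6154, -0.1874, 0.1812], 0.53)]
top hood_grip [([0.5404, -0.1587, 0.1284], 0.7)]
top gate_tab []
wrist hood_grip [([0.4771, -0.146, 0.1357], 0.83)]
wrist gate_tab [([0.611, -0.197, 0.1884], 0.89)]
```

```bash

python3 -m crank '[{"rotation":[0,0,0],"offset":[0,0.2,0],"claw":-1},{"rotation":[0,0,0],"offset":[0,0.4,0],"claw":-1},{"rotation":[0,0,0],"offset":[0,0.53,0],"claw":-1},{"rotation":[0,0,0],"offset":[0,0.53,0.1],"claw":-1},{"rotation":[0,0,0],"offset":[0,0.53,0.2],"claw":-1}]'
python3 -m crank '[{"rotation":[0,0,0],"offset":[0,0,0.15],"claw":-1},{"rotation":[0,0,0],"offset":[0,0,0.3],"claw":-1},{"rotation":[0,0,0],"offset":[0,0,0.45],"claw":-1},{"rotation":[0,0,0],"offset":[0,0,0.58],"claw":-1},{"rotation":[0,0,0],"offset":[0,0,0.58],"claw":-1}]'
python3 - <<'E'
from h import *
s=status.observe();im=camera("wrist");cv2.imwrite("pics/w7.png",im[...,::-1]);print(s["ee_pos"])
print([(np.round(d["xyz"],4).tolist(),round(d["p"],2)) for d in recognise("wrist","gate_tab")][:2])
E
```

```text
t: 16.65
ee_pos: [0.6132, -0.1932, 0.219]
ee_rot: [[0.379, 0.926, -0.0], [0.926, -0.379, 0.0], [0.0, -0.0, -1.0]]
contact_force: [-0.5, 1.0, -1.0]
grip_width: 0.997
t: 17.15
ee_pos: [0.6119, -0.1927, 0.1583]
ee_rot: [[0.379, 0.926, -0.005], [0.926, -0.379, 0.002], [-0.0, -0.005, -1.0]]
contact_force: [0.0, 0.3, -0.8]
grip_width: 0.998
[ 0.61187593 -0.19270706  0.15834894]
[([0.6131, -0.1975, 0.1944], 0.63)]
```

View pics/w7.png

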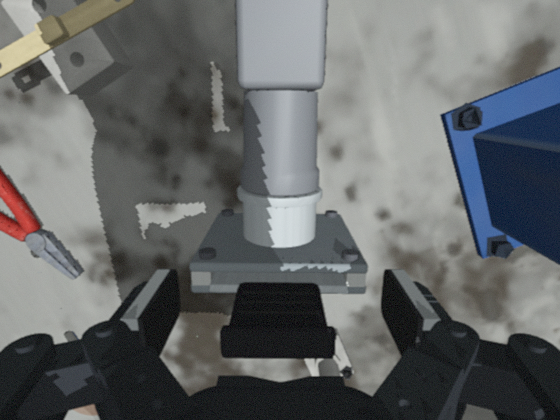

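The cuff end sits flush against the collar rim at (280,195) in a straight line, and the tab (222–335, 285–355) is between the fingers. Close and pull up.

```bash

python3 -m crank '[{"rotation":[0,0,0],"offset":[0,0.01,-0.03],"claw":1},{"rotation":[0,0,0],"offset":[0,0.01,-0.03],"claw":1},{"rotation":[0,0,0],"offset":[0,0.01,-0.03],"claw":1},{"rotation":[0,0,0],"offset":[0,0.01,-0.03],"claw":1},{"rotation":[0,0,0],"offset":[0,0.01,-0.03],"claw":1}]' 60
python3 -m crank '[{"rotation":[0,0,0],"offset":[0,0,0],"claw":1},{"rotation":[0,0,0],"offset":[0,0,0],"claw":1},{"rotation":[0,0,0],"offset":[0,0,-0.03],"claw":1},{"rotation":[0,0,0],"offset":[0,0,-0.06],"claw":1},{"rotation":[0,0,0],"offset":[0,0,-0.1],"claw":1}]'
python3 -m crank '[{"rotation":[0,0,0],"offset":[0,0,-0.05],"claw":1},{"rotation":[0,0,0],"offset":[0,0,-0.1],"claw":1},{"rotation":[0,0,0],"offset":[0,0,-0.15],"claw":1},{"rotation":[0,0,0],"offset":[0,0,-0.2],"claw":1},{"rotation":[0,0,0],"offset":[0,0,-0.24],"claw":1}]'
python3 ft.py
```

```text
t: 17.75
ee_pos: [0.6147, -0.1948, 0.1656]
ee_rot: [[0.379, 0.925, 0.001], [0.925, -0.379, -0.002], [-0.001, 0.002, -1.0]]
contact_force: [-0.1, -5.2, 1.7]
grip_width: 0.443
t: 18.25
ee_pos: [0.6147, -0.1947, 0.1735]
ee_rot: [[0.379, 0.925, 0.001], [0.925, -0.379, -0.002], [-0.001, 0.001, -1.0]]
contact_force: [2.4, -7.0, -5.3]
grip_width: 0.446
t: 18.75
ee_pos: [0.6146, -0.1947, 0.1976]
ee_rot: [[0.379, 0.925, 0.0], [0.925, -0.379, -0.002], [-0.001, 0.001, -1.0]]
contact_force: [3.5, -7.6, -4.8]
grip_width: 0.445
[ 0.6146 -0.1947  0.1976] F b,a,z [-5.7  6.1 -4.8] T [-0.73 -0.72  0.05] remaining to collar est -102.1
[ 0.6147 -0.1947  0.1984] F b,a,z [-4.6  3.  -2.7] T [-0.54 -0.69  0.03] remaining to collar est -102.1
[ 0.6147 -0.1947  0.1983] F b,a,z [-4.5  3.1 -1.2] T [-0.48 -0.66  0.02] remaining to collar est -102.1
[ 0.6147 -0.1947  0.1983] F b,a,z [-5.   3.7 -1.6] T [-0.57 -0.69  0.02] remaining to collar est -102.2
```

```bash

python3 -m crank '[{"rotation":[0,0,0],"offset":[0,0,-0.01],"claw":1},{"rotation":[0,0,0],"offset":[0,0,-0.02],"claw":1},{"rotation":[0,0,0],"offset":[0,0,-0.03],"claw":1},{"rotation":[0,0,0],"offset":[0,0,-0.04],"claw":1},{"rotation":[0,0,0],"offset":[0,0,-0.05],"claw":1}]'
python3 ft.py
python3 -m crank '[{"rotation":[0,0,0],"offset":[0,0,-0.01],"claw":1},{"rotation":[0,0,0],"offset":[0,0,-0.02],"claw":1},{"rotation":[0,0,0],"offset":[0,0,-0.03],"claw":1},{"rotation":[0,0,0],"offset":[0,0,-0.03],"claw":1},{"rotation":[0,0,0],"offset":[0,0,-0.03],"claw":1}]'
python3 ft.py
```

```text
t: 19.4
ee_pos: [0.6146, -0.1947, 0.2023]
ee_rot: [[0.379, 0.925, 0.0], [0.925, -0.379, -0.002], [-0.001, 0.001, -1.0]]
contact_force: [4.0, -6.1, -3.6]
grip_width: 0.444
[ 0.6146 -0.1947  0.2023] F b,a,z [-4.2  6.  -3.6] T [-0.78 -0.76  0.03] remaining to collar est -102.1
[ 0.6146 -0.1947  0.2026] F b,a,z [-5.1  4.3 -4.1] T [-0.7  -0.69  0.04] remaining to collar est -102.1
[ 0.6146 -0.1947  0.2026] F b,a,z [-4.2  5.9 -3.4] T [-0.7  -0.69  0.09] remaining to collar est -102.1
[ 0.6147 -0.1947  0.2026] F b,a,z [-4.   5.8 -4.5] T [-0.61 -0.72  0.05] remaining to collar est -102.1
t: 20.05
ee_pos: [0.6146, -0.1947, 0.2053]
ee_rot: [[0.379, 0.925, 0.0], [0.925, -0.379, -0.001], [-0.001, 0.001, -1.0]]
contact_force: [2.6, -6.9, -4.4]
grip_width: 0.442
[ 0.6146 -0.1947  0.2053] F b,a,z [-5.5  5.  -4.4] T [-0.78 -0.7   0.06] remaining to collar est -102.1
[ 0.6146 -0.1947  0.2053] F b,a,z [-4.1  5.3 -4.8] T [-0.76 -0.71  0.02] remaining to collar est -102.1
[ 0.6146 -0.1947  0.2053] F b,a,z [-4.3  5.5 -5.2] T [-0.76 -0.73  0.02] remaining to collar est -102.1
[ 0.6147 -0.1947  0.2053] F b,a,z [-4.1  5.6 -4. ] T [-0.74 -0.71  0.11] remaining to collar est -102.1
```

```bash

python3 -m crank '[{"rotation":[0,0,0],"offset":[0,0,-0.01],"claw":1},{"rotation":[0,0,0],"offset":[0,0,-0.02],"claw":1},{"rotation":[0,0,0],"offset":[0,0,-0.03],"claw":1},{"rotation":[0,0,0],"offset":[0,0,-0.03],"claw":1},{"rotation":[0,0,0],"offset":[0,0,-0.03],"claw":1}]'
python3 ft.py
python3 - <<'E'
from h import *
im=camera("side");cv2.imwrite("pics/side8.png",im[...,::-1])
print([(np.round(d["xyz"],4).tolist(),round(d["p"],2)) for d in recognise("side","gate_tab")][:2])
E
```

```text
t: 20.7
ee_pos: [0.6145, -0.1946, 0.2054]
ee_rot: [[0.379, 0.925, -0.001], [0.925, -0.379, -0.001], [-0.001, -0.0, -1.0]]
contact_force: [7.6, -8.8, -14.8]
grip_width: 0.445
[ 0.6145 -0.1946  0.2054] F b,a,z [ -5.2  10.4 -14.8] T [-1.62 -0.65  0.07] remaining to collar est -101.7
[ 0.6145 -0.1946  0.2054] F b,a,z [ -3.9  10.9 -13.8] T [-1.48 -0.68  0.05] remaining to collar est -101.7
[ 0.6145 -0.1946  0.2054] F b,a,z [ -4.8  10.5 -13.1] T [-1.5  -0.65  0.07] remaining to collar est -101.7
[ 0.6145 -0.1946  0.2054] F b,a,z [ -4.6  11.  -13. ] T [-1.57 -0.71  0.1 ] remaining to collar est -101.6
[([0.6124, -0.1944, 0.1894], 0.65)]
```

Upper stop reached: travel is about 40 mm and the force jumped to -14 N with no motion. Relax, open, retreat.

```bash

python3 -m crank '[{"rotation":[0,0,0],"offset":[0,0,0.02],"claw":1},{"rotation":[0,0,0],"offset":[0,0,0.02],"claw":-1},{"rotation":[0,0,0],"offset":[0,0,0.02],"claw":-1},{"rotation":[0,0,0],"offset":[0,0,0.02],"claw":-1},{"rotation":[0,0,0],"offset":[0,0,0.02],"claw":-1}]'
python3 -m crank '[{"rotation":[0,0,0],"offset":[0,0,0],"claw":-1},{"rotation":[0,0,0],"offset":[0,0,-0.2],"claw":-1},{"rotation":[0,0,0],"offset":[0,0,-0.4],"claw":-1},{"rotation":[0,0,0],"offset":[0,0,-0.7],"claw":-1},{"rotation":[0,0,0],"offset":[0,0,-1],"claw":-1}]'
python3 -m crank '[{"rotation":[0,0,0],"offset":[0,-0.2,0],"claw":-1},{"rotation":[0,0,0],"offset":[0,-0.4,0],"claw":-1},{"rotation":[0,0,0],"offset":[0,-0.6,0],"claw":-1},{"rotation":[0,0,0],"offset":[0,-0.8,0],"claw":-1},{"rotation":[0,0,0],"offset":[0,-1,0],"claw":-1}]'
python3 -m crank '[{"rotation":[0,0,0],"offset":[0,-0.2,0],"claw":-1},{"rotation":[0,0,0],"offset":[0,-0.4,0],"claw":-1},{"rotation":[0,0,0],"offset":[0,-0.6,0],"claw":-1},{"rotation":[0,0,0],"offset":[0,-0.8,0],"claw":-1},{"rotation":[0,0,0],"offset":[0,-1,0],"claw":-1}]'
python3 - <<'E'
from h import *
I=[]
for c,r in(("side",(235,130,345,270)),("top",(290,150,390,290))):
    im=camera(c);cv2.imwrite(f"pics/{c}9.png",im[...,::-1])
    I.append(cv2.resize(im[r[1]:r[3],r[0]:r[2],::-1],None,fx=3.6,fy=3.6,interpolation=2))
    for n in("gate_tab","hood_grip","hood_cuff"):print(c,n,[(np.round(d["xyz"],4).tolist(),round(d["p"],2)) for d in recognise(c,n)][:2])
cv2.imwrite("pics/c9.png",np.hstack(I))
E
```

```text
t: 21.45
ee_pos: [0.6147, -0.1934, 0.2082]
ee_rot: [[0.378, 0.926, 0.001], [0.926, -0.378, 0.0], [0.0, 0.0, -1.0]]
contact_force: [-0.6, 0.2, 0.5]
grip_width: 1.0
t: 21.95
ee_pos: [0.6143, -0.1935, 0.3085]
ee_rot: [[0.379, 0.926, -0.001], [0.926, -0.379, 0.001], [0.0, -0.001, -1.0]]
contact_force: [0.5, -1.0, -0.7]
grip_width: 1.0
t: 22.45
ee_pos: [0.5212, -0.1554, 0.308]
ee_rot: [[0.379, 0.926, 0.0], [0.926, -0.379, 0.0], [0.0, 0.0, -1.0]]
contact_force: [-0.0, -0.6, -0.7]
grip_width: 1.001
t: 22.95
ee_pos: [0.4286, -0.1176, 0.3081]
ee_rot: [[0.379, 0.926, 0.001], [0.926, -0.379, 0.0], [0.0, 0.0, -1.0]]
contact_force: [0.4, -0.4, 0.5]
grip_width: 0.999
side gate_tab [([0.6144, -0.1902, 0.1929], 0.86)]
side hood_grip [([0.4796, -0.1387, 0.1268], 0.81)]
side hood_cuff [([0.4839, -0.14, 0.1195], 0.75)]
top gate_tab [([0.6169, -0.1962, 0.2099], 0.85)]
top hood_grip [([0.6251, -0.2002, 0.1312], 0.62), ([0.5397, -0.1614, 0.1332], 0.56)]
top hood_cuff [([0.537, -0.1653, 0.1405], 0.85)]
```

I'm out of pictures, so I'll check the gate height and hood numerically.

```bash
python3 - <<'E'
from h import *
m=model("side")
for z in(.2045,.2445):print("expect lip top",z,proj(m,np.array([.615,-.195,z])))
for f in("side1","side6","side9"):
    g=cv2.imread(f"pics/{f}.png").max(2);c=g[120:190,264:273];print(f,"dark rows",120+np.where((c<60).mean(1)>.6)[0])
a,b=[cv2.imread(f"pics/{c}.png") for c in("side6","side9")]
p=proj(m,np.array([.4,-.11,.1]));q=proj(m,np.array([.58,-.18,.1]));print(p,q)
s=b[185:240,int(q[0])+5:int(q[0])+30];t=a[180:245,int(q[0]):int(q[0])+35];r=cv2.matchTemplate(t,s,cv2.TM_CCOEFF_NORMED);print("hood cuff shift",np.array(cv2.minMaxLoc(r)[3])-[5,5],r.max())
t=status.observe();print(t["t"])
E
```

```text
expect lip top 0.2045 [268.3177647  155.18137229]
expect lip top 0.2445 [268.3823297  139.56928128]
side1 dark rows [157 158 159 160 161 162 163 164 165 166 167 168 169]
side6 dark rows [120 124 125 126 127 128 129 130 131 132 133 134 135 136 139 157 158 159
 160 161 162 163 164 165 166 167 168 169]
side9 dark rows [142 143 144 145 146 147 148 149 150 151 152 153 154 155]
[343.77072538 222.33102565] [278.91616555 197.58323996]
hood cuff shift [0 0] 0.7431785
23.35
```

```bash
python3 - <<'E'
from h import *
from scipy.optimize import brentq
m=model("side");H=lambda r:brentq(lambda z:proj(m,np.array([.615,-.195,z]))[1]-r,.1,.3)
for f in("side6","side9"):
    g=cv2.imread(f"pics/{f}.png").max(2).astype(float);out=[]
    for x in range(264,273):
        c=g[:,x];lo=162 if f=="side6" else 148
        up=next(r for r in range(lo,100,-1) if c[r]>75);dn=next(r for r in range(lo,200) if c[r]>75)
        out.append((up+(c[up]-75)/(c[up]-c[up+1]),dn-(c[dn]-75)/(c[dn]-c[dn-1])))
    u=np.median(out,0);print(f,u,[round(H(v),4) for v in u])
m2=model("top")
print("top: expect lip px",proj(m2,np.array([.615,-.195,.2045])),proj(m2,np.array([.615,-.195,.2445])))
E
```

```text
side6 [155.69135802 169.86111111] [0.2032, 0.1654]
side9 [140.63461538 155.58181818] [0.2418, 0.2035]
top: expect lip px [351.02855616 185.18593809] [353.45706495 181.6778688 ]
```

```bash
python3 - <<'E'
import cv2,numpy as np
for f in("side8","side9"):
    g=cv2.imread(f"pics/{f}.png").max(2).astype(int);print(f);print(g[150:162,262:276:2])
E
```

```text
side8
[[ 59 174  58  37  36  39  42]
 [ 60 171  56  38  37  36  38]
 [ 55 169  55  37  35  38  44]
 [ 58 172  52  35  36  35  69]
 [ 58 172  57  33  37  66 121]
 [ 90 172  54  43  84 122 133]
 [135 160  55  98 127 133 135]
 [137 143 117 132 133 133 135]
 [142 136 135 137 138 132 133]
 [139 138 135 135 134 133 132]
 [137 135 134 134 134 133 133]
 [138 137 137 133 133 132 134]]
side9
[[ 60  44  43  41  41  37 122]
 [ 59  43  41  39  49  36 108]
 [ 60  39  42  41  39  37 116]
 [ 77  42  38  39  34  37 146]
 [ 69  42  37  39  41  68 135]
 [ 64  40  37  43  79 121 138]
 [113  44  53  98 123 133 161]
 [222  90 116 130 132 137 166]
 [219 124 133 132 135 134 165]
 [187 140 132 138 156 132 162]
 [167 163 134 139 162 134 166]
 [171 166 134 137 163 157 167]]
```

The tab's bottom edge is pixel-identical at the stop under load and after release, so the gate stayed at its upper stop. Handing in.

```bash
python3 -c "
from workcell import *;print(finish_job())"
```

```text
the job is handed in; nothing more can be done
None
```

I pressed the wide hood onto the spigot first, then pulled the slide gate up to its stop. I handed the job in with the gripper open and the arm clear, about 23 s into the 48 s.

**Hood:**
- **Fully home:** the press force grew to about 16 N, then jumped to about 34 N with no further motion. Later side and wrist views showed the cuff flush on the collar with no rubber sleeve visible.
- **Level:** I judged this only from the tool, which was level within about 0.1° when it let go.
- **Staying on:** the hood still showed in place after release. The last check found 0 pixels of shift, but the image match was only moderate (0.74).

**Gate:**
- **Fully open:** the tool rose about 40 mm, then stopped while the pull rose from 4–5 N to about 14 N.
- **Staying open:** the tab's lower edge was in the same place in the picture before and after release.

**Checks that disagreed or failed:**
- **Gate travel:** camera edges gave about 38.4 mm against 40 mm. I put this down to calibration, because the stop itself was clearly felt.
- **Hood position:** my camera estimate put the hood 3–4 mm short of the collar. I relied on the force jump and the pictures instead.
- **Spigot outline fit:** shadow spoiled it, so I used edges read by hand, which gave a heading of about -22.2°.
- **Final picture:** I couldn't view it because the 12-picture limit was used up, so the last checks were numeric.

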